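# Wind the length stop home and lock it

## Task

On the bench stands a screw-driven length stop with a crank. Push its crank handle round anticlockwise (seen from above), more than a full turn if need be, until the carriage is fully home against its zero stop; feel for the stop and do not force it. Then take the lock pin out of the wooden rack and stand it down through the eye of the crank into the socket beneath, fully home, leaving the plane, mug and screwdriver where they are.

Things in the scene. Friction and masses are not known exactly. Their poses are not given: they have to be found in the camera images.
- positioner: fixed grey base plate of the length stop, 210 (x) by 170 (y) by 15 mm; origin at the centre of its underside, z up. The crank turns about a vertical axis at x = -30, y = 0 mm of this frame. A carriage track stands along its +x side (top 45 mm above the bench); nothing else on it stands higher than 36 mm save the crank
- crank: flat steel crank; origin on its turning axis, 36 mm above the bench at the underside of its 18 mm wide, 10 mm thick arm; z up. Hub top 50 mm above the bench. Handle on its -y side, lock eye on its +y side. Stiff (about 2 N at the handle), stays where left. Home is anticlockwise from above, up to 1.3 turns away, at a hard stop where its axes are parallel to the positioner's
- crank_handle (a point): upright dark wooden handle of the crank, a fixed cylinder 18 mm in diameter, from 44 to 86 mm above the bench; this point lies on its axis 66 mm above the bench, 50 mm from the turning axis
- crank_eye (a point): centre of the eye, at its top face 46 mm above the bench: a 15 mm round through hole in the 28 mm square, 10 mm thick end of the crank arm, 45 mm from the turning axis, across from the handle
- socket (a point): centre of the mouth of the socket, 33 mm above the bench: a 15 mm round hole, 18 mm deep, in a 30 mm square aluminium block fixed on the base plate at x = -30, y = +45 mm of it; the eye passes 3 mm over it once each turn
- pointer (a point): tip of the pointer on the aluminium carriage (30 by 24 by 22 mm), 17 mm above the bench; it slides along the positioner's y, 38 mm for each turn, away from the zero line as the crank is wound clockwise from home
- zero_line (a point): zero line of the scale, where the pointer tip stands when the carriage is home against the dark end block
- rack: fixed wooden rack block 130 (x) by 60 (y) by 34 mm; origin at the centre of its underside. The lock pin stands in its hole at x = +35 mm; two drill bits stick up at most 26 mm at its other end, 78 mm or more from the pin
- lock_pin: loose steel pin, 90 g, standing upright in the rack; origin at the centre of its lower tip, z up. Shaft 12 mm in diameter and 26 mm long with a 3 mm chamfer, then a dark cylindrical head 22 mm in diameter and 28 mm high (26 to 54 mm above the tip). In the rack the head's underside rests 34 mm above the bench; fully home in the socket it rests on the eye, 46 mm above the bench (tip at 20 mm)
- block_plane: bystander: loose steel block plane 160 by 50 by 70 mm, to be left alone; origin at the centre of its sole
- pencil_mug: bystander: loose white mug 76 mm in diameter, 90 mm high, with pencils up to 170 mm above the bench, to be left alone; origin at the centre of its underside
- screwdriver: bystander: loose screwdriver 220 mm long with a wooden handle, lying, to be left alone; origin at the middle of its underside
Things that resemble listed ones, but are neither listed nor needed, are in the scene too. What is shaped like the rack but orange is not meant.

How it is judged:
By the outcome, as a careful person would: the job done as asked, in the order asked, and still so for the second after the job is handed in, with the robot touching nothing.
It also fails if it takes over 72 s, if anything falls off the work surface, if the arm or the gripper's body presses on something with over 40 N, if the wrist force passes 120 N, or if a joint passes its speed limit or range.

## Robot

A 6-joint arm with a two-finger parallel gripper is mounted at the origin on the work surface. World frame = base frame: x ahead of the robot, y to its left, z up, the work surface at z = 0. Lengths are in m, angles in degrees, forces in N, time in s.
With the tool pointing down it reaches from about 0.35 to 0.875 m from the base axis. Payload 4.2 kg.
Tool frame: the origin (TCP) lies on the mounting face of the last link; the fingertips stand 182 mm ahead of it and the grasp point (between the pads) lies 164 mm ahead of it (r.tcp_to_grasp is the distance from the TCP to the grasp point, in m); z points along the fingers, y is the line along which they close (so a half turn about z gives the same grasp; the last joint's range is limited). The gripper opens to 87 mm and grips with 3 to 60 N. Pads are 19 mm wide; open, the fingers measure 117 mm over their backs; the gripper's body (75 mm by 190 mm) begins 51 mm behind the grasp point.
Start: joints at [-58.694, 22.042, 0.453, 0, -68.411, -14.817], TCP at [0.177, -0.599, 0.405] pointing down, gripper open.
Joint ranges: [-179.83, 179.83], [-69.29, 118.12], [-61.27, 80.66], [-181.25, 117.63], [-171.15, -9.14], [-177.46, 177.46]. Speed limits (degrees/s): [159.86, 159.86, 180, 180, 180, 180].

## Interface

Orientations are given as a 3x3 rotation matrix whose columns are the frame's x, y, z axes.
In Python, from station import sense, eyes, r gives the robot as it stands.
- The arm moves only by the tool jog_arm, never from a script. Its argument "increments" is a list of rows, each a list of 4 numbers: the shift along the tool's x, y, z normalised to -1 to 1, where 1 is 0.02 m, then the turn about the tool's z normalised to -1 to 1, where 1 is 0.08 rad. A call has 1 to 10 rows; each row shifts and turns the commanded pose from where the row before left it, along the tool's axes as they then stand; what a row does not reach is not made up. A row lasts 1/10 s, in which the tool goes at most 50 mm and 8.59 degrees, less where a joint would pass 70% of its speed; a pose out of reach is approached as far as the arm can. A call with a number of a shift or a turn outside -1 to 1 is refused whole. A call with a gripper value outside its range is refused whole. "grip" is the finger opening in mm, from 0 to 87, set as the call begins (left out, the last holds). The fingers move at their own pace and stop on an object; the grip force is fixed at half the most. Time passes only in rows, so rows that do not move let the fingers close. It gives the time, the measured TCP pose, the force, the opening and the grip force at its end, in the units of the state.
- sense(): the state, without advancing time (a new reading comes with each control period).
- eyes.capture(name): name is "side" or "top" or "wrist"; returns the picture (420x560x3 uint8, blue, green, red); there is no depth.
- eyes.get_calibration(name): a dict with "camera_matrix" (3x3 intrinsics, pixels), "R" (3x3) and "t" (3): a world point X has camera coordinates R X + t; the wrist camera has in their place "T_tool_cam" (4x4, takes a point from camera to tool coordinates, whose origin is the TCP and whose axes are the flange's). Camera axes: x right, y down, z forward; pixel columns grow to the right and rows downward; lengths in m; the calibration is good to about 2 mm. A picture is of the moment at which its call begins: read the wrist's pose just before it. get_calibration takes no time and is no camera call.
- r.finish_job(): hands the job in; it is judged then, once.
Trained networks look in the newest picture that a camera, given by its name, has taken for a name from the list of things; names that differ only in an ending like _2 or _b are one class to them, and where a whole thing is asked for, a point or a joint stands for the part that bears it (a point fixed in the world has none). Each returns a list of dicts, best first, with "conf" (0 to 1); they miss things now and then, are a little off and sometimes report something else, mostly with a low value. They report only what shows in the picture. A call takes as long as a camera call. They do not tell look-alikes from the thing itself.
- eyes.spot_in(camera, name): "centre" ([x, y, z] in m, in world coordinates, good to about 4 mm: the middle of the surface that is visible of it).
- eyes.outline_of(camera, name): "mask" (420x560 bool, what is visible of it).
The state is a dict: "time_s": time; "joints": joint angles; "joint_velocities": joint speeds; "effort": joint torques, N m; "tcp_pos": TCP position; "ee_rot": TCP orientation; "wrist_force": force on the tool from outside, world axes, zero at the start; "moment": the same for the moment, N m; "gripper_width": opening from 0.0 (shut) to 1.0 (fully open); "gripper_force": force on a finger pad.
Only numpy, scipy, OpenCV 4.12 (cv2) and the standard library are available. Lean on these libraries where they do the work, as an engineer would, in place of code of your own. Each camera call takes 0.05 s, during which the arm holds its last target. There are 200 camera calls.

## Working session

There is one attempt and no reset: what is moved stays moved. The work goes in short steps, Python scripts to look and compute and a tool call to move; the robot and the scene stay as the last step left them, time stands still between calls to the robot, and variables do not carry over. Pictures are saved under pics/ and viewed, at most 10 in all, crops included, and the job is handed in when it is done.

Besides the shell and the picture viewer there is one more tool, called after ">>>" by a JSON object that holds its "name" and its "arguments". jog_arm: Moves the arm, as the interface text tells. Its arguments: {"type":"object","properties":{"increments":{"type":"array"},"grip":{"type":"number"}},"required":["increments"]}

```bash
mkdir -p pics; cat > h.py <<'E'
import numpy as np, cv2
from station import sense, eyes, r
def cal(n, s=None):
    c=eyes.get_calibration(n); K=np.array(c["camera_matrix"])
    if n=="wrist":
        s=s or sense(); T=np.array(c["T_tool_cam"]); Rw=np.array(s["ee_rot"]); p=np.array(s["tcp_pos"])
        Rc=Rw@T[:3,:3]; o=Rw@T[:3,3]+p
        return K,Rc.T,-Rc.T@o
    return K,np.array(c["R"]),np.array(c["t"])
def proj(C,X):
    K,R,t=C; q=K@(R@np.array(X)+t); return q[:2]/q[2]
def atz(C,uv,z):
    K,R,t=C; d=R.T@np.linalg.inv(K)@np.array([uv[0],uv[1],1.]); o=-R.T@t
    return o+d*(z-o[2])/d[2]
def tri(obs):
    A=[];b=[]
    for C,uv in obs:
        K,R,t=C; d=R.T@np.linalg.inv(K)@np.array([uv[0],uv[1],1.]); d/=np.linalg.norm(d); o=-R.T@t
        P=np.eye(3)-np.outer(d,d); A.append(P); b.append(P@o)
    return np.linalg.lstsq(np.vstack(A),np.hstack(b),rcond=None)[0]
def mc(m):
    ys,xs=np.nonzero(m); return xs.mean(),ys.mean(),len(xs)
E
cat > a.py <<'E'
from h import *
np.set_printoptions(precision=4,suppress=True)
s=sense(); print(s["time_s"],s["tcp_pos"],s["ee_rot"],s["gripper_width"],s["wrist_force"])
for n in ("top","side"):
    cv2.imwrite(f"pics/{n}0.png",eyes.capture(n))
    for k in ("positioner","crank","crank_handle","crank_eye","socket","pointer","zero_line","rack","lock_pin","block_plane","pencil_mug","screwdriver"):
        print(n,k,[(np.round(d["centre"],4).tolist(),round(d["conf"],2)) for d in eyes.spot_in(n,k)[:4]])
print(eyes.get_calibration("wrist"))
E
python3 a.py
```

```text
0.0 [ 0.1774 -0.5991  0.4037] [[-0.9589 -0.2837 -0.0007]
 [-0.2837  0.9589  0.002 ]
 [ 0.0001  0.0021 -1.    ]] 1.0027124638204907 [ 0.6068  0.4749 -0.3355]
top positioner [([0.5696, 0.1663, 0.0146], 0.61)]
top crank [([0.5454, 0.1789, 0.0477], 0.55)]
top crank_handle [([0.5439, 0.1789, 0.0451], 0.63)]
top crank_eye [([0.5438, 0.1781, 0.0454], 0.65)]
top socket [([0.5438, 0.178, 0.0439], 0.69)]
top pointer [([0.6276, 0.117, 0.0371], 0.52)]
top zero_line [([0.5667, 0.1659, 0.0106], 0.69)]
top rack [([0.5612, -0.1862, 0.0332], 0.95), ([0.75, -0.1691, 0.0335], 0.75), ([0.3709, -0.253, 0.0349], 0.58)]
top lock_pin []
top block_plane [([0.5855, -0.4284, 0.0262], 0.62)]
top pencil_mug [([0.5973, 0.4793, 0.0614], 0.87)]
top screwdriver [([0.7954, 0.0083, 0.0209], 0.52)]
side positioner [([0.5799, 0.1532, 0.0171], 0.58)]
side crank [([0.5485, 0.173, 0.0495], 0.79)]
side crank_handle [([0.5528, 0.1736, 0.0426], 0.94)]
side crank_eye [([0.5525, 0.1735, 0.0479], 0.61)]
side socket [([0.5782, 0.1535, 0.0164], 0.89)]
side pointer [([0.5904, -0.4427, 0.0276], 0.16)]
side zero_line [([0.5777, 0.1527, 0.0183], 0.78), ([0.5956, -0.1755, 0.0588], 0.44)]
side rack [([0.7423, -0.1824, 0.0339], 0.88), ([0.5588, -0.2003, 0.0334], 0.74), ([0.3846, -0.2659, 0.0347], 0.63)]
side lock_pin [([0.5953, -0.1767, 0.0555], 0.62)]
side block_plane [([0.592, -0.4427, 0.027], 0.92)]
side pencil_mug []
side screwdriver [([0.8034, 0.0054, 0.0202], 0.56)]
{'camera_matrix': array([[315.9231,   0.    , 275.4567],
       [  0.    , 315.9231, 211.3854],
       [  0.    ,   0.    ,   1.    ]]), 'T_tool_cam': array([[ 0.0017, -0.9631, -0.269 ,  0.073 ],
       [ 1.    ,  0.0019, -0.0005,  0.0007],
       [ 0.001 , -0.269 ,  0.9631,  0.0209],
       [ 0.    ,  0.    ,  0.    ,  1.    ]])}
```

```bash
python3 -c "
import cv2,numpy as np
a=cv2.imread('pics/top0.png');b=cv2.imread('pics/side0.png')
cv2.imwrite('pics/t0b.png',cv2.resize(a,(784,588)));cv2.imwrite('pics/s0b.png',cv2.resize(b,(784,588)))"
```

```text
(no output)
```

View pics/t0b.png

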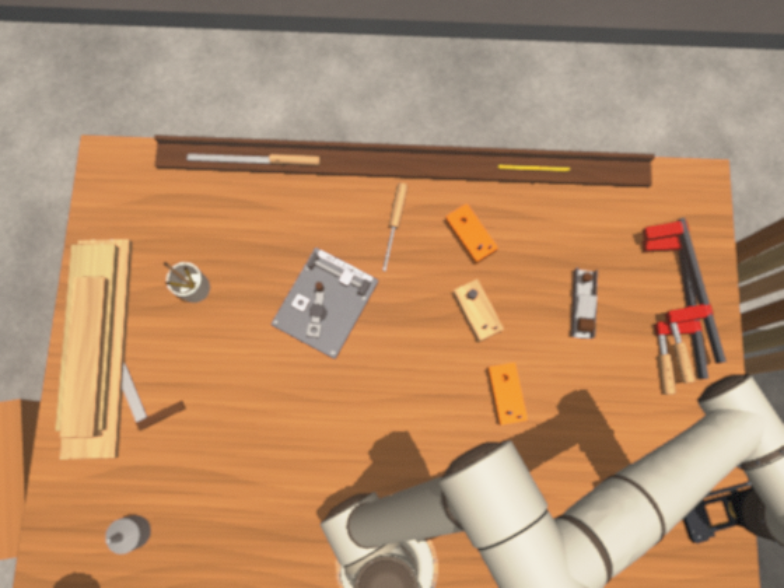

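View pics/s0b.png

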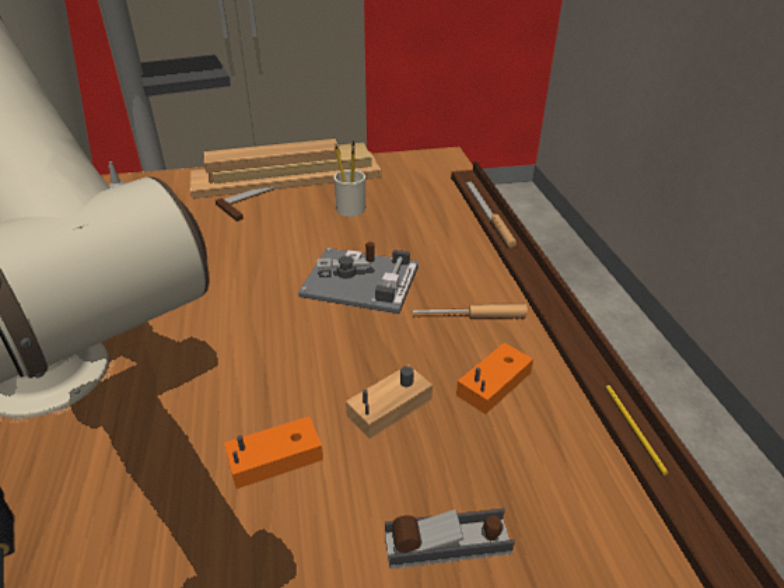

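The top view (784 wide) shows the crank's handle at (319,287), hub (317,311), eye (313,328) and socket (300,302), so about 254° anticlockwise remain. The wooden rack is at (478,310) with its pin at (472,294), and the orange look-alikes stand on either side. The side view agrees: handle (370,251), pin (407,376). Moving the wrist camera over the rack on the way.

>>> {"name": "jog_arm", "arguments": {"increments": [[-1,0.57,0,0],[-1,0.57,0,0],[-1,0.57,0,0],[-1,0.57,0,0],[-1,0.57,0,0],[-1,0.57,0,0],[-1,0.57,0,0],[-1,0.57,0,0],[-1,0.57,0,0],[-1,0.57,0,0]]}}

```text
time_s: 2.3
tcp_pos: [0.3374, -0.4324, 0.4049]
ee_rot: [[-0.959, -0.284, 0.0], [-0.284, 0.959, -0.0], [-0.0, -0.0, -1.0]]
wrist_force: [-0.1, 0.2, 1.2]
gripper_width: 1.001
gripper_force: 0.0
```

>>> {"name": "jog_arm", "arguments": {"increments": [[-1,0.57,0,0],[-1,0.57,0,0],[-1,0.57,0,0],[-1,0.57,0,0],[-1,0.57,0,0],[-1,0.57,0,0],[-1,0.57,0,0],[-1,0.57,0,0],[-1,0.57,0,0],[-1,0.57,0,0]]}}

```text
time_s: 3.3
tcp_pos: [0.4968, -0.2664, 0.4049]
ee_rot: [[-0.959, -0.284, 0.0], [-0.284, 0.959, -0.0], [-0.0, -0.0, -1.0]]
wrist_force: [0.1, 0.2, 1.0]
gripper_width: 1.002
gripper_force: 0.0
```

>>> {"name": "jog_arm", "arguments": {"increments": [[-1,0.57,0,0],[-1,0.57,0,0],[-1,0.57,0,0],[-1,0.57,0,0],[0,0,0,0],[0,0,0,0],[0,0,0,0]]}}

```text
time_s: 4.0
tcp_pos: [0.5595, -0.2011, 0.4047]
ee_rot: [[-0.959, -0.283, -0.0], [-0.283, 0.959, -0.0], [0.0, 0.0, -1.0]]
wrist_force: [-0.9, -0.2, -0.4]
gripper_width: 0.998
gripper_force: 0.0
```

```bash
cat > b.py <<'E'
from h import *
import sys
np.set_printoptions(precision=4,suppress=True)
s=sense(); C=cal("wrist",s); tag=sys.argv[1]
im=eyes.capture("wrist"); cv2.imwrite(f"pics/{tag}.png",im); np.savez(f"{tag}.npz",K=C[0],R=C[1],t=C[2])
print(s["time_s"],s["tcp_pos"],s["joints"],s["wrist_force"])
for k in sys.argv[2:]:
    for d in eyes.outline_of("wrist",k)[:3]:
        x,y,n=mc(d["mask"]); print(k,"mask",round(x,1),round(y,1),n,round(d["conf"],2),end=" ")
    print(k,[(np.round(d["centre"],4).tolist(),round(d["conf"],2)) for d in eyes.spot_in("wrist",k)[:3]])
E
python3 b.py w1 rack lock_pin
```

```text
4.0 [ 0.5595 -0.2011  0.4047] [ -4.1771  19.0887  -4.0034   0.003  -66.9287 -69.3618] [-0.9316 -0.2136 -0.4421]
rack mask 274.1 38.5 4728 0.94 rack mask 253.3 321.8 1763 0.66 rack [([0.4083, -0.245, 0.0368], 0.92), ([0.7267, -0.1803, 0.0334], 0.75), ([0.557, -0.1948, 0.0377], 0.59)]
lock_pin mask 293.0 232.8 404 0.56 lock_pin [([0.5893, -0.1703, 0.0654], 0.93)]
```

>>> {"name": "jog_arm", "arguments": {"increments": [[-0.24,0.96,0,0],[-0.24,0.96,0,0],[-0.24,0.96,0,0],[-0.24,0.96,0,0],[-0.24,0.96,0,0],[0,0,0,0],[0,0,0,0],[0,0,0,0]]}}

```text
time_s: 5.05
tcp_pos: [0.5557, -0.1024, 0.4048]
ee_rot: [[-0.959, -0.283, 0.0], [-0.283, 0.959, -0.0], [-0.0, -0.0, -1.0]]
wrist_force: [-0.4, 0.3, 0.6]
gripper_width: 0.998
gripper_force: 0.0
```

```bash
python3 b.py w2 rack lock_pin
```

```text
5.05 [ 0.5557 -0.1024  0.4048] [  5.9835  16.2168  -8.1423   0.0065 -65.6376 -79.5368] [-0.4166  0.2626  0.5541]
rack mask 202.7 172.0 6233 0.92 rack mask 197.7 328.7 2085 0.78 rack mask 180.8 26.5 3654 0.6 rack [([0.756, -0.1476, 0.0343], 0.8), ([0.5623, -0.1895, 0.0364], 0.66), ([0.4223, -0.2387, 0.0372], 0.63)]
lock_pin mask 206.5 212.4 440 0.59 lock_pin [([0.5928, -0.1686, 0.0646], 0.6)]
```

>>> {"name": "jog_arm", "arguments": {"increments": [[-0.24,0.96,0,0],[-0.24,0.96,0,0],[-0.24,0.96,0,0],[-0.24,0.96,0,0],[-0.24,0.96,0,0],[-0.24,0.96,0,0],[-0.24,0.96,0,0],[-0.24,0.96,0,0],[-0.24,0.96,0,0],[-0.24,0.96,0,0]]}}

```text
time_s: 6.3
tcp_pos: [0.5473, 0.0965, 0.4048]
ee_rot: [[-0.959, -0.283, 0.0], [-0.283, 0.959, -0.0], [-0.0, -0.0, -1.0]]
wrist_force: [-0.7, -0.5, 0.3]
gripper_width: 0.998
gripper_force: 0.0
```

>>> {"name": "jog_arm", "arguments": {"increments": [[-0.24,0.96,0,0],[-0.24,0.96,0,0],[-0.24,0.96,0,0],[-0.24,0.96,0,0],[0,0,0,0],[0,0,0,0],[0,0,0,0]]}}

```text
time_s: 7.0
tcp_pos: [0.5439, 0.1743, 0.4047]
ee_rot: [[-0.959, -0.283, -0.0], [-0.283, 0.959, -0.0], [0.0, -0.0, -1.0]]
wrist_force: [-0.3, 0.5, 1.0]
gripper_width: 1.005
gripper_force: 0.0
```

```bash
python3 b.py w3 positioner crank crank_handle crank_eye socket pointer zero_line; python3 -c "
import cv2
a=cv2.imread('pics/w2.png');b=cv2.imread('pics/w3.png')
cv2.imwrite('pics/w3b.png',cv2.resize(b,(784,588)))
cv2.imwrite('pics/w12.png',cv2.hconcat([cv2.resize(cv2.imread('pics/w1.png')[150:300,190:390],(400,300)),a[60:360,160:560]]))"
```

```text
7.0 [0.5439 0.1743 0.4047] [  34.0166   16.8212   -7.3036    0.0074  -65.9012 -107.5691] [-0.3202  0.488   1.0468]
positioner mask 265.7 197.4 22253 0.72 positioner [([0.5582, 0.1645, 0.0201], 0.87)]
crank mask 280.6 196.8 2208 0.68 crank [([0.5457, 0.1794, 0.0406], 0.68)]
crank_handle mask 280.7 197.0 2172 0.8 crank_handle [([0.6811, 0.0304, 0.0147], 0.7), ([0.5444, 0.1788, 0.049], 0.62)]
crank_eye mask 280.3 197.7 2199 0.84 crank_eye [([0.5496, 0.1786, 0.0447], 0.85)]
socket mask 265.8 197.4 21953 0.7 socket [([0.5567, 0.1601, 0.0167], 0.75)]
pointer mask 211.9 243.7 619 0.68 pointer [([0.6244, 0.1243, 0.0423], 0.89)]
zero_line mask 265.7 197.4 22003 0.8 zero_line [([0.5573, 0.1632, 0.0188], 0.82)]
```

View pics/w3b.png

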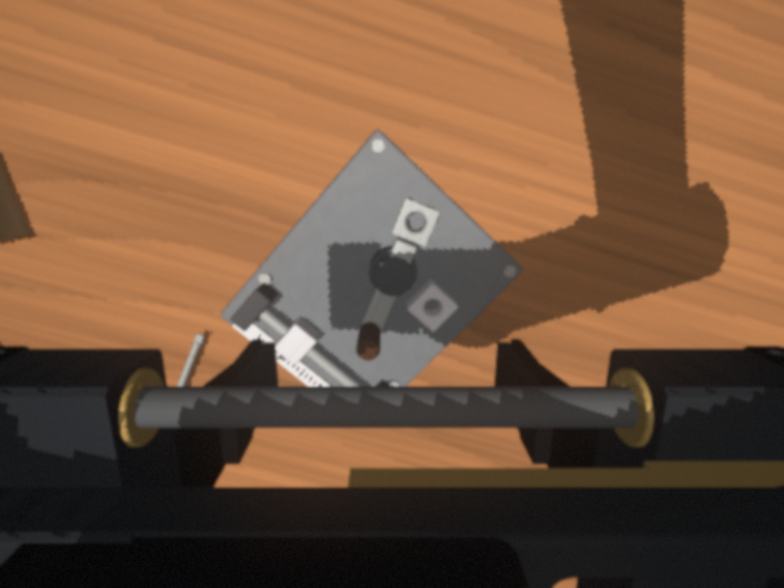

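View pics/w12.png

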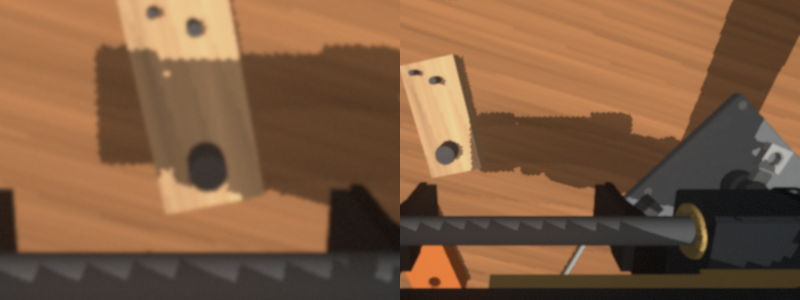

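The w3 view (784 wide) shows the eye at (416,222), hub (392,270), socket (432,306) and plate corners (378,130), (522,268), (222,315). The handle is at (369,338) and the carriage at (297,342), off home. w1 and w2 show the pin head in the wooden rack. Next I fit poses.

```bash
cat > c.py <<'E'
from h import *
from scipy.optimize import least_squares
np.set_printoptions(precision=4,suppress=True)
L=lambda f:(lambda z:(z["K"],z["R"],z["t"]))(np.load(f))
w1,w2,w3=map(L,("w1.npz","w2.npz","w3.npz")); top=cal("top"); side=cal("side")
# pin head centroid: masks
P=tri([(w1,(293.0,232.8)),(w2,(206.5,212.4))]); print("pin tri",P)
for C,u in ((w1,(293.0,232.8)),(w2,(206.5,212.4))): print(atz(C,u,.06))
s=1.4
obs=[(w3,"eye",(416/s,222/s)),(w3,"hub",(392/s,270/s)),(w3,"sock",(432/s,306/s)),(w3,"c1",(378/s,130/s)),(w3,"c2",(522/s,268/s)),(w3,"c4",(222/s,315/s)),
(top,"eye",(313/s,328/s)),(top,"hub",(317/s,310/s)),(top,"sock",(300/s,302/s))]
def pts(v):
    x,y,a,c=v[:4]; R=lambda q:np.array([[np.cos(q),-np.sin(q)],[np.sin(q),np.cos(q)]])
    o=np.array([x,y]); ax=o+R(a)@[-.03,0]
    f=lambda p,z:np.r_[p,z]
    return dict(hub=f(ax,.05),eye=f(ax+R(c)@[0,.045],.046),han=f(ax+R(c)@[0,-.05],.066),sock=f(o+R(a)@[-.03,.045],.033),
     c1=f(o+R(a)@[-.105,-.085],.015),c2=f(o+R(a)@[-.105,.085],.015),c4=f(o+R(a)@[.105,-.085],.015))
def res(v,wt=True):
    p=pts(v); return np.concatenate([(proj(C,p[k])-u)*(1 if C is w3 else .5) for C,k,u in obs])
v=least_squares(res,[.57,.165,-.5,1.3],loss="soft_l1").x
print(v[:2],np.degrees(v[2:]),res(v).reshape(-1,2)); p=pts(v); print(p)
print("han in w3",proj(w3,p["han"])*s)
for k in ("eye","hub","sock"):
    o=[(C,u) for C,kk,u in obs if kk==k]; print(k,"tri",tri(o))
E
python3 c.py
```

```text
pin tri [ 0.5978 -0.1688  0.0486]
[ 0.5937 -0.1706  0.06  ]
[ 0.5944 -0.1672  0.06  ]
[0.5732 0.168 ] [-25.5644  83.241 ] [[ 0.1405 -0.3161]
 [ 0.382   4.26  ]
 [ 0.2617  0.6134]
 [-1.2937 -3.3354]
 [ 2.3052  0.2105]
 [-3.8674 -0.0425]
 [-0.0381  0.5545]
 [-0.235  -0.0706]
 [-0.0115  0.0655]]
{'hub': array([0.5462, 0.1809, 0.05  ]), 'eye': array([0.5015, 0.1862, 0.046 ]), 'han': array([0.5958, 0.175 , 0.066 ]), 'sock': array([0.5656, 0.2215, 0.033 ]), 'c1': array([0.4418, 0.1366, 0.015 ]), 'c2': array([0.5152, 0.29  , 0.015 ]), 'c4': array([0.6313, 0.046 , 0.015 ])}
han in w3 [366.7784 339.056 ]
eye tri [0.4991 0.1823 0.0816]
hub tri [0.5477 0.1812 0.03  ]
sock tri [0.5691 0.2238 0.0176]
```

>>> {"name": "jog_arm", "arguments": {"increments": [[0,0,0.75,1],[0,0,0.75,1],[0,0,0.75,1],[0,0,0.75,1],[0,0,0.75,1],[-0.86,0.11,0,0],[-0.86,0.11,0,0],[-0.86,0.11,0,0],[0,0,0,0],[0,0,0,0]], "grip": 50}}

```text
time_s: 8.75
tcp_pos: [0.5958, 0.1757, 0.3293]
ee_rot: [[-0.994, 0.112, -0.001], [0.112, 0.994, -0.0], [0.001, -0.0, -1.0]]
wrist_force: [0.3, -0.6, 0.5]
gripper_width: 0.576
gripper_force: 0.0
```

```bash
python3 b.py w4 positioner crank pointer; python3 -c "
import cv2
cv2.imwrite('pics/w4b.png',cv2.resize(cv2.imread('pics/w4.png'),(784,588),interpolation=cv2.INTER_CUBIC))"
```

```text
8.75 [0.5958 0.1757 0.3293] [  31.3363   25.0992   -6.1079   -0.0206  -58.8526 -127.7814] [ 0.3404 -0.5705  0.5068]
positioner mask 266.5 162.0 37464 0.84 positioner [([0.554, 0.1717, 0.0146], 0.61)]
crank mask 275.2 151.9 4009 0.69 crank mask 553.1 173.6 619 0.45 crank [([0.547, 0.1796, 0.0432], 0.58)]
pointer mask 220.5 238.4 517 0.56 pointer [([0.617, 0.1276, 0.0402], 0.73)]
```

View pics/w4b.png

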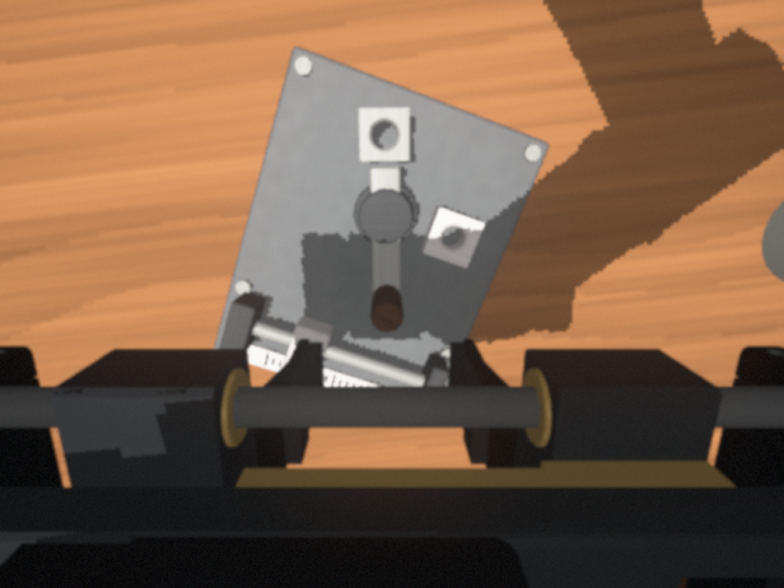

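The w4 view (784 wide) shows the eye at (385,134), hub (385,215), socket (453,236), handle top (387,315) and plate corners (296,47), (549,145).

```bash
cat > d.py <<'E'
exec(open("c.py").read().split("v=least")[0])
w4=L("w4.npz")
obs+=[(w4,"eye",(385/s,134/s)),(w4,"hub",(385/s,214/s)),(w4,"sock",(453/s,236/s)),(w4,"c1",(296/s,47/s)),(w4,"c2",(549/s,145/s))]
obs=[o for o in obs if not(o[0] is top)]
W=lambda k:1
v=least_squares(lambda v:np.concatenate([proj(C,pts(v)[k])-u for C,k,u in obs]),[.57,.165,-.5,1.3],loss="soft_l1").x
p=pts(v); print(v[:2],np.degrees(v[2:]))
for C,k,u in obs: print(k,np.round(proj(C,p[k])-u,1))
print(p); print(proj(w4,p["han"]+[0,0,.02])*s,proj(w4,p["han"])*s)
for k in ("eye","hub","sock","c1","c2"): print(k,"tri",tri([(C,u) for C,kk,u in obs if kk==k]))
E
python3 d.py
```

```text
pin tri [ 0.5978 -0.1688  0.0486]
[ 0.5937 -0.1706  0.06  ]
[ 0.5944 -0.1672  0.06  ]
[0.5737 0.1682] [-25.8013  83.5154]
eye [0.1 0.2]
hub [0.5 4.8]
sock [0.3 1.2]
c1 [-0.7 -2.8]
c2 [2.3 1.1]
c4 [-3.9 -0.1]
eye [-0.1 -0.2]
hub [-0.2  1.3]
sock [-0.1  1.1]
c1 [-3.  -3.9]
c2 [ 2.4 -2. ]
{'hub': array([0.5467, 0.1812, 0.05  ]), 'eye': array([0.502 , 0.1863, 0.046 ]), 'han': array([0.5964, 0.1756, 0.066 ]), 'sock': array([0.5663, 0.2217, 0.033 ]), 'c1': array([0.4422, 0.1373, 0.015 ]), 'c2': array([0.5162, 0.2904, 0.015 ]), 'c4': array([0.6313, 0.0459, 0.015 ])}
[384.3309 317.7562] [384.4751 306.7306]
eye tri [0.502  0.1864 0.0439]
hub tri [0.5483 0.1813 0.0187]
sock tri [0.5664 0.2224 0.027 ]
c1 tri [0.4445 0.1388 0.0117]
c2 tri [0.5174 0.293  0.0004]
```

>>> {"name": "jog_arm", "arguments": {"increments": [[0,0,0.95,0],[0,0,0.95,0],[0,0,0.95,0],[0,0,0.95,0],[0,0,0.95,0],[0,0,0,0],[0,0,0,0]]}}

```text
time_s: 9.8
tcp_pos: [0.5961, 0.1759, 0.2351]
ee_rot: [[-0.994, 0.111, 0.0], [0.111, 0.994, -0.0], [-0.0, -0.0, -1.0]]
wrist_force: [2.1, 0.5, 0.9]
gripper_width: 0.572
gripper_force: 0.0
```

>>> {"name": "jog_arm", "arguments": {"increments": [[0,0,0,0],[0,0,0,0],[0,0,0,0],[0,0,0,0]], "grip": 26}}

```text
time_s: 10.2
tcp_pos: [0.596, 0.1758, 0.2353]
ee_rot: [[-0.994, 0.112, 0.001], [0.112, 0.994, 0.001], [-0.001, 0.001, -1.0]]
wrist_force: [-0.2, 0.6, -0.2]
gripper_width: 0.331
gripper_force: 0.0
```

>>> {"name": "jog_arm", "arguments": {"increments": [[0.006,0.174,0,-0.873],[0.006,0.174,0,-0.873],[0.006,0.174,0,-0.873],[0.006,0.174,0,-0.873],[0.006,0.174,0,-0.873]]}}

```text
time_s: 10.7
tcp_pos: [0.5949, 0.1926, 0.235]
ee_rot: [[-0.971, -0.237, -0.0], [-0.237, 0.971, -0.001], [0.001, -0.001, -1.0]]
wrist_force: [-0.1, -2.9, 0.7]
gripper_width: 0.298
gripper_force: 1.1
```

>>> {"name": "jog_arm", "arguments": {"increments": [[0.006,0.174,0,-0.873],[0.006,0.174,0,-0.873],[0.006,0.174,0,-0.873],[0.006,0.174,0,-0.873],[0.006,0.174,0,-0.873],[0.006,0.174,0,-0.873],[0.006,0.174,0,-0.873],[0.006,0.174,0,-0.873],[0.006,0.174,0,-0.873],[0.006,0.174,0,-0.873]]}}

```text
time_s: 11.7
tcp_pos: [0.576, 0.221, 0.235]
ee_rot: [[-0.591, -0.806, -0.0], [-0.806, 0.591, -0.001], [0.001, -0.0, -1.0]]
wrist_force: [1.4, -2.3, 0.1]
gripper_width: 0.301
gripper_force: 1.0
```

>>> {"name": "jog_arm", "arguments": {"increments": [[0.006,0.174,0,-0.873],[0.006,0.174,0,-0.873],[0.006,0.174,0,-0.873],[0.006,0.174,0,-0.873],[0.006,0.174,0,-0.873],[0.006,0.174,0,-0.873],[0.006,0.174,0,-0.873],[0.006,0.174,0,-0.873],[0.006,0.174,0,-0.873],[0.006,0.174,0,-0.873]]}}

```text
time_s: 12.7
tcp_pos: [0.5436, 0.231, 0.2351]
ee_rot: [[0.066, -0.998, 0.001], [-0.998, -0.066, 0.0], [-0.0, -0.001, -1.0]]
wrist_force: [1.7, -0.9, -1.4]
gripper_width: 0.298
gripper_force: 0.9
```

>>> {"name": "jog_arm", "arguments": {"increments": [[0.006,0.174,0,-0.873],[0.006,0.174,0,-0.873],[0.006,0.174,0,-0.873],[0.006,0.174,0,-0.873],[0.006,0.174,0,-0.873],[0.006,0.174,0,-0.873],[0.006,0.174,0,-0.873],[0.006,0.174,0,-0.873],[0.006,0.174,0,-0.873],[0.006,0.174,0,-0.873]]}}

```text
time_s: 13.7
tcp_pos: [0.5126, 0.2179, 0.2353]
ee_rot: [[0.692, -0.722, 0.003], [-0.722, -0.692, 0.002], [0.001, -0.003, -1.0]]
wrist_force: [1.7, 1.1, -0.7]
gripper_width: 0.298
gripper_force: 1.0
```

>>> {"name": "jog_arm", "arguments": {"increments": [[0.006,0.174,0,-0.873],[0.006,0.174,0,-0.873],[0.006,0.174,0,-0.873],[0.006,0.174,0,-0.873],[0.006,0.174,0,-0.873],[0.006,0.174,0,-0.873],[0.006,0.174,0,-0.873],[0.006,0.174,0,-0.873],[0.006,0.174,0,-0.873],[0.006,0.174,0,-0.873]]}}

```text
time_s: 14.7
tcp_pos: [0.4968, 0.1875, 0.2352]
ee_rot: [[0.994, -0.108, 0.001], [-0.108, -0.994, 0.002], [0.001, -0.002, -1.0]]
wrist_force: [-1.8, 2.5, 1.2]
gripper_width: 0.297
gripper_force: 1.5
```

>>> {"name": "jog_arm", "arguments": {"increments": [[0.006,0.174,0,-0.873],[0.006,0.174,0,-0.873],[0.006,0.174,0,-0.873],[0.006,0.174,0,-0.873],[0.006,0.174,0,-0.873],[0.006,0.174,0,-0.873],[0.006,0.174,0,-0.873],[0.006,0.174,0,-0.873],[0.006,0.174,0,-0.873],[0.006,0.174,0,-0.873]]}}

```text
time_s: 15.7
tcp_pos: [0.5044, 0.1538, 0.2351]
ee_rot: [[0.831, 0.557, -0.001], [0.557, -0.831, 0.0], [-0.001, -0.001, -1.0]]
wrist_force: [-2.3, 2.1, 1.9]
gripper_width: 0.298
gripper_force: 1.3
```

>>> {"name": "jog_arm", "arguments": {"increments": [[0.003,0.087,0,-0.436],[0.003,0.087,0,-0.436],[0.003,0.087,0,-0.436],[0.003,0.087,0,-0.436],[0.003,0.087,0,-0.436],[0.003,0.087,0,-0.436],[0.003,0.087,0,-0.436],[0.003,0.087,0,-0.436],[0.003,0.087,0,-0.436],[0,0,0,0]]}}

```text
time_s: 16.7
tcp_pos: [0.5152, 0.1422, 0.2348]
ee_rot: [[0.621, 0.784, -0.001], [0.784, -0.621, -0.0], [-0.001, -0.001, -1.0]]
wrist_force: [-2.6, -0.3, 1.5]
gripper_width: 0.298
gripper_force: 0.9
```

>>> {"name": "jog_arm", "arguments": {"increments": [[0.001,0.044,0,-0.218],[0.001,0.044,0,-0.218],[0.001,0.044,0,-0.218],[0.001,0.044,0,-0.218],[0.001,0.044,0,-0.218],[0.001,0.044,0,-0.218],[0.001,0.044,0,-0.218],[0.001,0.044,0,-0.218],[0.001,0.044,0,-0.218],[0.001,0.044,0,-0.218]]}}

```text
time_s: 17.7
tcp_pos: [0.523, 0.1376, 0.2346]
ee_rot: [[0.474, 0.881, -0.001], [0.881, -0.474, -0.0], [-0.001, -0.0, -1.0]]
wrist_force: [-3.6, -0.5, 0.8]
gripper_width: 0.3
gripper_force: 1.3
```

>>> {"name": "jog_arm", "arguments": {"increments": [[0.001,0.044,0,-0.218],[0.001,0.044,0,-0.218],[0.001,0.044,0,-0.218]]}}

```text
time_s: 18.0
tcp_pos: [0.5254, 0.1364, 0.2346]
ee_rot: [[0.427, 0.904, -0.001], [0.904, -0.427, -0.0], [-0.0, -0.0, -1.0]]
wrist_force: [-4.6, -0.8, -0.1]
gripper_width: 0.3
gripper_force: 1.3
```

>>> {"name": "jog_arm", "arguments": {"increments": [[0,0.044,0,-0.218],[0,0.044,0,-0.218],[0,0,0,0]]}}

```text
time_s: 18.3
tcp_pos: [0.5272, 0.1359, 0.2348]
ee_rot: [[0.396, 0.918, 0.0], [0.918, -0.396, 0.0], [0.0, 0.0, -1.0]]
wrist_force: [-2.4, 0.0, -0.7]
gripper_width: 0.302
gripper_force: 1.1
```

>>> {"name": "jog_arm", "arguments": {"increments": [[0,0.044,0,-0.1],[0,0,0,0]]}}

```text
time_s: 18.5
tcp_pos: [0.528, 0.1355, 0.2348]
ee_rot: [[0.389, 0.921, 0.0], [0.921, -0.389, 0.0], [0.0, 0.0, -1.0]]
wrist_force: [-3.2, -0.7, -0.5]
gripper_width: 0.298
gripper_force: 1.1
```

>>> {"name": "jog_arm", "arguments": {"increments": [[0,0.044,0,-0.1],[0,0.044,0,-0.1],[0,0,0,0]]}}

```text
time_s: 18.8
tcp_pos: [0.5292, 0.1349, 0.2347]
ee_rot: [[0.374, 0.927, -0.001], [0.927, -0.374, 0.0], [-0.0, -0.001, -1.0]]
wrist_force: [-4.3, -0.4, 0.6]
gripper_width: 0.3
gripper_force: 2.3
```

>>> {"name": "jog_arm", "arguments": {"increments": [[0,0.044,0,-0.1],[0,0,0,0]]}}

```text
time_s: 19.0
tcp_pos: [0.5296, 0.1349, 0.2347]
ee_rot: [[0.367, 0.93, -0.002], [0.93, -0.367, 0.0], [-0.0, -0.002, -1.0]]
wrist_force: [-6.7, 3.9, 1.5]
gripper_width: 0.299
gripper_force: 3.9
```

>>> {"name": "jog_arm", "arguments": {"increments": [[0,0.03,0,0],[0,0,0,0]]}}

```text
time_s: 19.2
tcp_pos: [0.5298, 0.1348, 0.2347]
ee_rot: [[0.367, 0.93, -0.003], [0.93, -0.367, 0.0], [-0.001, -0.003, -1.0]]
wrist_force: [-7.6, 4.8, 3.5]
gripper_width: 0.305
gripper_force: 4.8
```

Hard stop felt (resistance rose from about 3 N to 9 N with hardly any motion). Backing off, rising and checking.

>>> {"name": "jog_arm", "arguments": {"increments": [[0,-0.2,0,0],[0,0,0,0],[0,0,-1,0],[0,0,-1,0],[0,0,-1,0],[0,0,-1,0],[0,0,-1,0],[0,0,0,0],[0,0,0,0],[0,0,0,0]]}}

```text
time_s: 20.2
tcp_pos: [0.5271, 0.1356, 0.3339]
ee_rot: [[0.367, 0.93, -0.001], [0.93, -0.367, -0.0], [-0.001, -0.001, -1.0]]
wrist_force: [-0.9, 0.2, -0.8]
gripper_width: 0.297
gripper_force: 0.0
```

```bash
python3 b.py w5 positioner crank pointer; python3 -c "
import cv2
cv2.imwrite('pics/w5b.png',cv2.resize(cv2.imread('pics/w5.png')[0:300,80:480],(800,600),interpolation=cv2.INTER_CUBIC))"
```

```text
20.2 [0.5271 0.1356 0.3339] [ 31.5008  17.8832 -16.7945  -0.0035 -55.3713 126.9534] [-0.888   0.1813 -0.8319]
positioner mask 309.1 142.9 41186 0.6 positioner [([0.5766, 0.1778, 0.018], 0.8)]
crank mask 277.4 152.4 3719 0.93 crank [([0.5444, 0.1825, 0.0425], 0.85)]
pointer mask 381.8 209.7 1120 0.87 pointer [([0.6141, 0.0987, 0.046], 0.88)]
```

View pics/w5b.png

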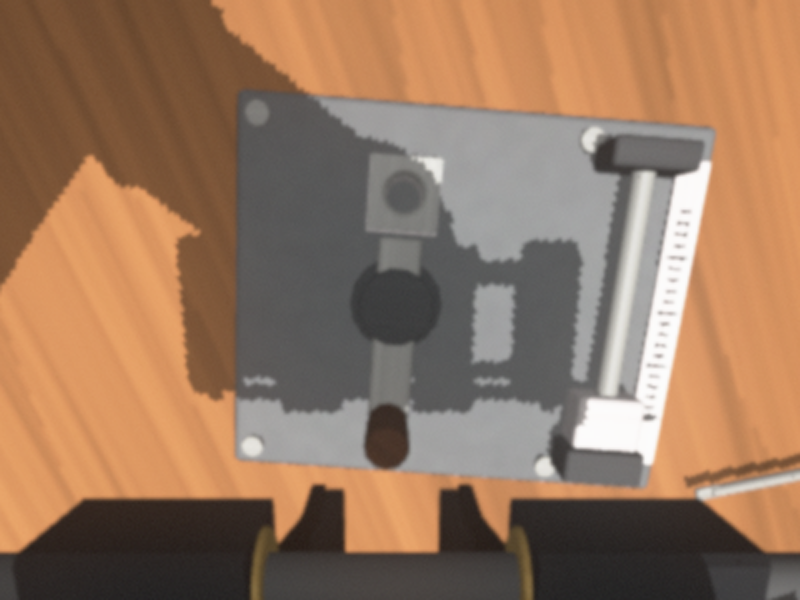

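The w5 crop shows the carriage (605,425) tight against the dark end block. The eye (404,192) lies over the socket, the hub is at (396,303), and the corners are (238,458), (238,90), (714,128), (645,487). Checking alignment by fit, with the pin estimate alongside.

```bash
cat > e.py <<'E'
exec(open("c.py").read().split("v=least")[0])
w4=L("w4.npz");w5=L("w5.npz")
q=lambda x,y:(80+x/2-.25,y/2-.25)
obs=[(w4,"sock",(453/s,236/s)),(w4,"c1",(296/s,47/s)),(w4,"c2",(549/s,145/s)),
(w5,"c1",q(238,458)),(w5,"c2",q(238,90)),(w5,"c3",q(714,128)),(w5,"c4",q(645,487)),(w5,"eye",q(404,192)),(w5,"hub",q(396,301))]
_p=pts
def pts(v):
    p=_p(v); x,y,a=v[:3]; p["c3"]=np.array([x+np.cos(a)*.105-np.sin(a)*.085,y+np.sin(a)*.105+np.cos(a)*.085,.015]); return p
v=least_squares(lambda v:np.concatenate([proj(C,pts(v)[k])-u for C,k,u in obs]),[.57,.165,-.5,-.5],loss="soft_l1").x
p=pts(v); print(v[:2],np.degrees(v[2:]))
for C,k,u in obs: print(k,np.round(proj(C,p[k])-u,1))
print(p["eye"],p["sock"],p["hub"]); print("eye direct",atz(w5,q(404,192),.046),"sock direct",atz(w4,(453/s,236/s),.033))
print("hub direct",atz(w5,q(396,303),.05))
# pin ellipse (dark head) in w1 and w2
E
python3 e.py
```

```text
pin tri [ 0.5978 -0.1688  0.0486]
[ 0.5937 -0.1706  0.06  ]
[ 0.5944 -0.1672  0.06  ]
[0.5746 0.1684] [-26.0194 -25.0368]
sock [0.2 2.3]
c1 [-2. -3.]
c2 [ 2.8 -0.4]
c1 [-2.9  1.2]
c2 [-0.6 -3.3]
c3 [ 4.5 -0.9]
c4 [1.9 2.4]
eye [ 0.  -0.2]
hub [0.4 2.9]
[0.5667 0.2223 0.046 ] [0.5674 0.222  0.033 ] [0.5477 0.1815 0.05  ]
eye direct [0.5666 0.2222 0.046 ] sock direct [0.5653 0.2219 0.033 ]
hub direct [0.5479 0.1831 0.05  ]
```

>>> {"name": "jog_arm", "arguments": {"increments": [[-0.995,0.67,0,0],[-0.995,0.67,0,0],[-0.995,0.67,0,0],[-0.995,0.67,0,0],[-0.995,0.67,0,0],[-0.995,0.67,0,0],[-0.995,0.67,0,0],[-0.995,0.67,0,0],[-0.995,0.67,0,0],[-0.995,0.67,0,0]], "grip": 50}}

```text
time_s: 21.55
tcp_pos: [0.5789, -0.0995, 0.3346]
ee_rot: [[0.367, 0.93, -0.0], [0.93, -0.367, -0.0], [-0.0, -0.0, -1.0]]
wrist_force: [0.5, -0.5, 1.0]
gripper_width: 0.575
gripper_force: 0.0
```

>>> {"name": "jog_arm", "arguments": {"increments": [[-0.995,0.67,0,0],[-0.995,0.67,0,0],[-0.995,0.67,0,0],[0,0,0,0],[0,0,0,0],[0,0,0,0]]}}

```text
time_s: 22.15
tcp_pos: [0.594, -0.1683, 0.3346]
ee_rot: [[0.367, 0.93, -0.0], [0.93, -0.367, 0.0], [0.0, -0.0, -1.0]]
wrist_force: [-0.1, -0.3, -0.5]
gripper_width: 0.573
gripper_force: 0.0
```

```bash
python3 b.py w6 lock_pin rack; python3 - <<'E'
from h import *
np.set_printoptions(precision=4,suppress=True)
L=lambda f:(lambda z:(z["K"],z["R"],z["t"]))(np.load(f))
C=L("w6.npz"); print("expected px",proj(C,[.594,-.169,.062]))
cv2.imwrite('pics/w6b.png',cv2.resize(cv2.imread('pics/w6.png')[80:305,130:430],(800,600),interpolation=cv2.INTER_CUBIC))
E
```

```text
22.15 [ 0.594  -0.1683  0.3346] [ -0.8161  24.4747  -6.303   -0.0129 -59.246  159.3171] [-0.1369 -0.2921 -0.5129]
lock_pin mask 279.6 211.2 666 0.92 lock_pin [([0.5986, -0.1621, 0.0656], 0.93)]
rack mask 262.7 220.8 6918 0.88 rack mask 440.5 133.9 12470 0.61 rack [([0.5801, -0.1813, 0.0352], 0.96), ([0.7486, -0.1614, 0.0331], 0.84)]
expected px [275.5317 216.7574]
```

View pics/w6b.png

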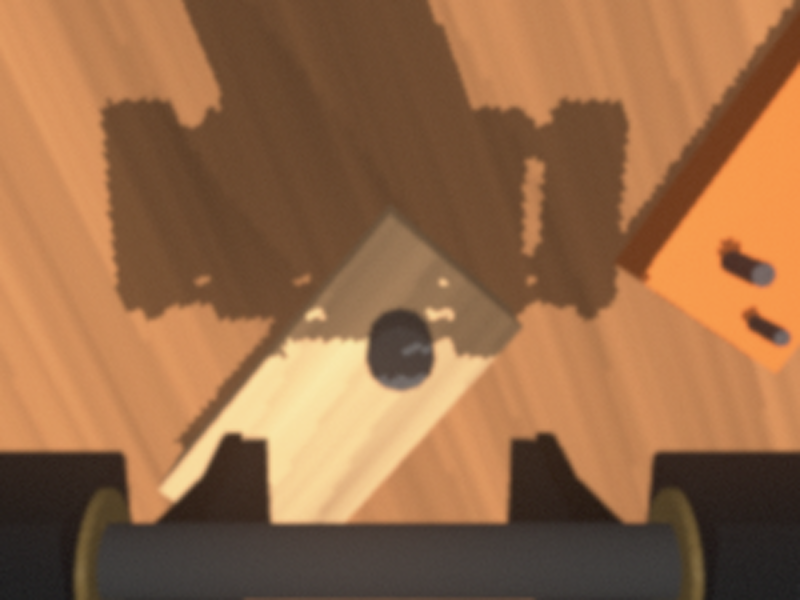

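The w6 crop shows the pin head spanning x 368–433 and y 308–390, with the top disc centred near (401,358). The rack is wooden, and the orange one is well to the right. Computing the offset and the height from two views.

```bash
python3 - <<'E'
from h import *
np.set_printoptions(precision=4,suppress=True)
L=lambda f:(lambda z:(z["K"],z["R"],z["t"]))(np.load(f))
w1,w2,w6=map(L,("w1.npz","w2.npz","w6.npz"))
print("mask tri",tri([(w1,(293.0,232.8)),(w2,(206.5,212.4)),(w6,(279.6,211.2))]),tri([(w1,(293.0,232.8)),(w6,(279.6,211.2))]))
print("top",atz(w6,(130+401/2.667,80+357/2.667),.062),"mask mid",atz(w6,(279.6,211.2),.05))
# silhouette fit: x extents give lateral centre
p=[.5957,-.167]
for z in(.034,.062):print(z,(proj(w6,[*p,z])-[130,80])*2.667)
E
```

```text
mask tri [ 0.5976 -0.1689  0.0492] [ 0.5975 -0.169   0.0488]
top [ 0.5986 -0.1681  0.062 ] mask mid [ 0.5978 -0.1689  0.05  ]
0.034 [390.5848 334.4437]
0.062 [390.8756 357.0802]
```

>>> {"name": "jog_arm", "arguments": {"increments": [[0.06,0.19,0.9,0],[0,0,0.9,0],[0,0,0.9,0],[0,0,0.9,0],[0,0,0.9,0],[0,0,0.6,0],[0,0,0.5,0],[0,0,0,0],[0,0,0,0]]}}

```text
time_s: 23.3
tcp_pos: [0.5985, -0.1691, 0.2232]
ee_rot: [[0.367, 0.93, 0.001], [0.93, -0.367, -0.0], [0.0, 0.001, -1.0]]
wrist_force: [-0.3, -0.6, 0.5]
gripper_width: 0.578
gripper_force: 0.0
```

>>> {"name": "jog_arm", "arguments": {"increments": [[0,0,0,0],[0,0,0,0],[0,0,0,0],[0,0,0,0],[0,0,0,0],[0,0,0,0]], "grip": 10}}

```text
time_s: 23.9
tcp_pos: [0.5982, -0.1691, 0.223]
ee_rot: [[0.367, 0.93, 0.0], [0.93, -0.367, -0.0], [-0.0, 0.0, -1.0]]
wrist_force: [0.7, 0.2, 1.6]
gripper_width: 0.246
gripper_force: 30.0
```

>>> {"name": "jog_arm", "arguments": {"increments": [[0,0,-0.5,0],[0,0,-0.9,0],[0,0,-0.9,0],[0,0,-0.9,0],[0,0,-0.9,0],[0,0,-0.9,0],[0,0,-0.7,0],[0.98,-0.48,0,0],[0.98,-0.48,0,0],[0.98,-0.48,0,0]]}}

```text
time_s: 24.9
tcp_pos: [0.5926, -0.1034, 0.3374]
ee_rot: [[0.368, 0.93, 0.001], [0.93, -0.368, 0.0], [0.0, 0.001, -1.0]]
wrist_force: [-0.4, 0.4, -0.5]
gripper_width: 0.244
gripper_force: 30.0
```

>>> {"name": "jog_arm", "arguments": {"increments": [[0.98,-0.48,0,0],[0.98,-0.48,0,0],[0.98,-0.48,0,0],[0.98,-0.48,0,0],[0.98,-0.48,0,0],[0.98,-0.48,0,0],[0.98,-0.48,0,0],[0.98,-0.48,0,0],[0.98,-0.48,0,0],[0.98,-0.48,0,0]]}}

```text
time_s: 25.9
tcp_pos: [0.5753, 0.1145, 0.3373]
ee_rot: [[0.367, 0.93, 0.0], [0.93, -0.367, 0.0], [0.0, 0.0, -1.0]]
wrist_force: [0.8, 0.9, 0.5]
gripper_width: 0.24
gripper_force: 30.0
```

>>> {"name": "jog_arm", "arguments": {"increments": [[0.9,-0.48,0,0],[0.9,-0.48,0,0],[0.7,-0.4,0,0],[0.5,-0.3,0,0],[0,0,0,0],[0,0,0,0],[0,0,0,0]]}}

```text
time_s: 26.6
tcp_pos: [0.5668, 0.181, 0.3367]
ee_rot: [[0.368, 0.93, -0.0], [0.93, -0.368, -0.0], [-0.0, -0.0, -1.0]]
wrist_force: [-0.4, 0.1, -0.6]
gripper_width: 0.241
gripper_force: 30.0
```

```bash
python3 b.py w7 lock_pin crank; python3 - <<'E'
from h import *
np.set_printoptions(precision=4,suppress=True)
L=lambda f:(lambda z:(z["K"],z["R"],z["t"]))(np.load(f))
C=L("w7.npz"); f=lambda u:(u-np.array([200,130]))*4
s=sense();p=np.array(s["tcp_pos"])
for d in(.166,.194,.212,.215): print(d,"axis px",f(proj(C,p+np.array(s["ee_rot"])@[0,0,d])))
print("eye px",f(proj(C,[.5667,.2222,.046])),"sock",f(proj(C,[.566,.222,.033])))
cv2.imwrite('pics/w7b.png',cv2.resize(cv2.imread('pics/w7.png')[130:280,200:400],(800,600),interpolation=cv2.INTER_CUBIC))
E
```

```text
26.6 [0.5668 0.181  0.3367] [ 33.2932  22.3255  -9.4561   0.0028 -58.2354 125.1252] [-0.4143  0.1179 -0.5579]
lock_pin mask 275.6 258.5 1300 0.94 lock_pin mask 255.9 197.4 2513 0.55 lock_pin [([0.5645, 0.1894, 0.1727], 0.61)]
crank mask 255.8 197.3 2497 0.95 crank [([0.5534, 0.1931, 0.0407], 0.6)]
0.166 axis px [299.8679 581.2732]
0.194 axis px [300.0502 493.1954]
0.212 axis px [300.142  448.8668]
0.215 axis px [300.1558 442.2008]
eye px [229.4782 147.1407] sock [230.099  141.3248]
```

View pics/w7b.png

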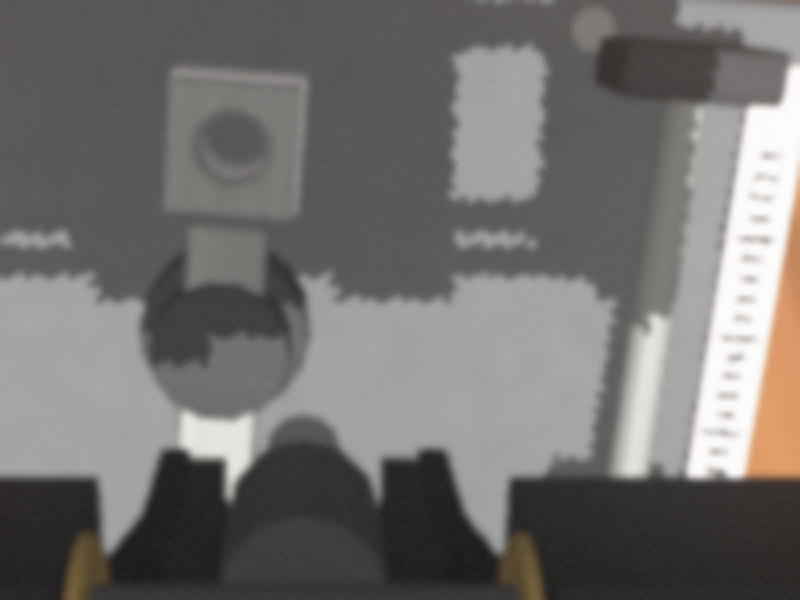

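The w7 crop shows the pin tip centred near (303,451), where the tool axis predicts (300,449), so it is held true. The eye hole is at (233,146) against a predicted (229,147). Moving above the eye and down to just over it.

>>> {"name": "jog_arm", "arguments": {"increments": [[0.64,-0.255,0,0],[0.64,-0.255,0,0],[0.64,-0.255,0,0],[0,0,0,0],[0,0,0.85,0],[0,0,0.85,0],[0,0,0.85,0],[0,0,0.6,0],[0,0,0,0],[0,0,0,0]]}}

```text
time_s: 27.85
tcp_pos: [0.5668, 0.2233, 0.274]
ee_rot: [[0.367, 0.93, 0.0], [0.93, -0.367, -0.0], [0.0, 0.0, -1.0]]
wrist_force: [0.2, 1.1, 0.5]
gripper_width: 0.241
gripper_force: 30.0
```

>>> {"name": "jog_arm", "arguments": {"increments": [[-0.045,0.01,0,0],[0,0,0.2,0],[0,0,0.2,0],[0,0,0.2,0],[0,0,0.15,0],[0,0,0,0]]}}

```text
time_s: 28.45
tcp_pos: [0.5663, 0.222, 0.258]
ee_rot: [[0.367, 0.93, -0.001], [0.93, -0.367, -0.001], [-0.001, -0.001, -1.0]]
wrist_force: [0.5, -0.3, -2.0]
gripper_width: 0.242
gripper_force: 30.0
```

>>> {"name": "jog_arm", "arguments": {"increments": [[0,0,0.1,0],[0,0,0.1,0],[0,0,0,0]]}}

```text
time_s: 28.75
tcp_pos: [0.5664, 0.2221, 0.2544]
ee_rot: [[0.367, 0.93, -0.001], [0.93, -0.367, -0.0], [-0.0, -0.0, -1.0]]
wrist_force: [-0.2, 0.3, -0.8]
gripper_width: 0.246
gripper_force: 30.0
```

>>> {"name": "jog_arm", "arguments": {"increments": [[0,0,0.1,0],[0,0,0.1,0],[0,0,0.1,0],[0,0,0,0]]}}

```text
time_s: 29.15
tcp_pos: [0.5663, 0.2221, 0.2483]
ee_rot: [[0.367, 0.93, -0.001], [0.93, -0.367, -0.0], [-0.001, -0.0, -1.0]]
wrist_force: [-0.7, -0.5, -0.3]
gripper_width: 0.247
gripper_force: 30.0
```

>>> {"name": "jog_arm", "arguments": {"increments": [[0,0,0.1,0],[0,0,0.1,0],[0,0,0.1,0],[0,0,0.1,0],[0,0,0,0]]}}

```text
time_s: 29.65
tcp_pos: [0.5663, 0.222, 0.2403]
ee_rot: [[0.367, 0.93, -0.001], [0.93, -0.367, -0.0], [-0.001, -0.001, -1.0]]
wrist_force: [-0.3, -0.4, -1.4]
gripper_width: 0.245
gripper_force: 30.0
```

Tip is at about 25 mm, well into the socket, with no force. A few more fine steps until the head seats.

>>> {"name": "jog_arm", "arguments": {"increments": [[0,0,0.08,0],[0,0,0.08,0],[0,0,0.04,0],[0,0,0,0]]}}

```text
time_s: 30.05
tcp_pos: [0.5664, 0.2221, 0.2366]
ee_rot: [[0.367, 0.93, -0.0], [0.93, -0.367, -0.0], [-0.0, -0.0, -1.0]]
wrist_force: [-0.4, 0.1, -1.1]
gripper_width: 0.239
gripper_force: 30.0
```

>>> {"name": "jog_arm", "arguments": {"increments": [[0,0,0.04,0],[0,0,0.03,0],[0,0,0,0]]}}

```text
time_s: 30.35
tcp_pos: [0.5664, 0.2221, 0.2353]
ee_rot: [[0.367, 0.93, -0.0], [0.93, -0.367, -0.0], [-0.0, -0.0, -1.0]]
wrist_force: [-0.4, 0.3, -0.5]
gripper_width: 0.243
gripper_force: 30.0
```

>>> {"name": "jog_arm", "arguments": {"increments": [[0,0,0.03,0],[0,0,0,0]]}}

```text
time_s: 30.55
tcp_pos: [0.5665, 0.2221, 0.235]
ee_rot: [[0.367, 0.93, 0.0], [0.93, -0.367, 0.0], [0.0, 0.0, -1.0]]
wrist_force: [0.1, -0.7, 1.1]
gripper_width: 0.243
gripper_force: 30.0
```

>>> {"name": "jog_arm", "arguments": {"increments": [[0,0,0.03,0],[0,0,0,0]]}}

```text
time_s: 30.75
tcp_pos: [0.5665, 0.2222, 0.2349]
ee_rot: [[0.367, 0.93, 0.0], [0.93, -0.367, 0.0], [0.0, 0.0, -1.0]]
wrist_force: [-1.4, -1.1, 4.0]
gripper_width: 0.243
gripper_force: 30.0
```

Seated: upward force at the expected height (0.235). Releasing and retreating.

>>> {"name": "jog_arm", "arguments": {"increments": [[0,0,0,0],[0,0,0,0],[0,0,0,0],[0,0,0,0],[0,0,0,0]], "grip": 50}}

```text
time_s: 31.25
tcp_pos: [0.5665, 0.2221, 0.2339]
ee_rot: [[0.367, 0.93, -0.0], [0.93, -0.367, -0.0], [-0.0, -0.0, -1.0]]
wrist_force: [-0.5, -0.6, -0.6]
gripper_width: 0.552
gripper_force: 0.0
```

>>> {"name": "jog_arm", "arguments": {"increments": [[0,0,-0.5,0],[0,0,-0.9,0],[0,0,-0.9,0],[0,0,-0.9,0],[0,0,-0.9,0],[0,0,-0.9,0],[-0.8,0,-0.9,0],[-0.8,0,0,0],[0,0,0,0],[0,0,0,0]]}}

```text
time_s: 32.25
tcp_pos: [0.5544, 0.1918, 0.3515]
ee_rot: [[0.368, 0.93, -0.001], [0.93, -0.368, -0.0], [-0.001, -0.001, -1.0]]
wrist_force: [1.1, 0.3, 0.6]
gripper_width: 0.569
gripper_force: 0.0
```

```bash
python3 b.py w8 lock_pin pointer; python3 - <<'E'
from h import *
np.set_printoptions(precision=4,suppress=True)
L=lambda f:(lambda z:(z["K"],z["R"],z["t"]))(np.load(f))
C=L("w8.npz"); a=cv2.imread('pics/w8.png')
for z in (.046,.074):
    u=proj(C,[.5667,.2222,z]); print("head expected",z,u*1.4, 11e-3*316/(.35-z)*1.4)
cv2.imwrite('pics/w8b.png',cv2.resize(a,(784,588),interpolation=cv2.INTER_CUBIC))
cv2.imwrite('pics/side8.png',eyes.capture("side"))
S=cal("side"); print("side px",proj(S,[.5667,.2222,.074]),proj(S,[.5667,.2222,.046]))
E
```

```text
32.25 [0.5544 0.1918 0.3515] [ 34.8898  20.7864  -9.5309  -0.0184 -59.7475 123.5393] [1.0882 0.3087 0.5668]
lock_pin mask 275.8 173.4 590 0.63 lock_pin [([0.5636, 0.2255, 0.0739], 0.66)]
pointer mask 361.8 260.8 516 0.95 pointer [([0.6148, 0.104, 0.0434], 0.95)]
head expected 0.046 [386.0716 238.7092] 16.007894736842104
head expected 0.074 [386.107  245.7029] 17.631884057971014
side px [251.7324 169.5192] [252.0381 177.6048]
```

View pics/w8b.png

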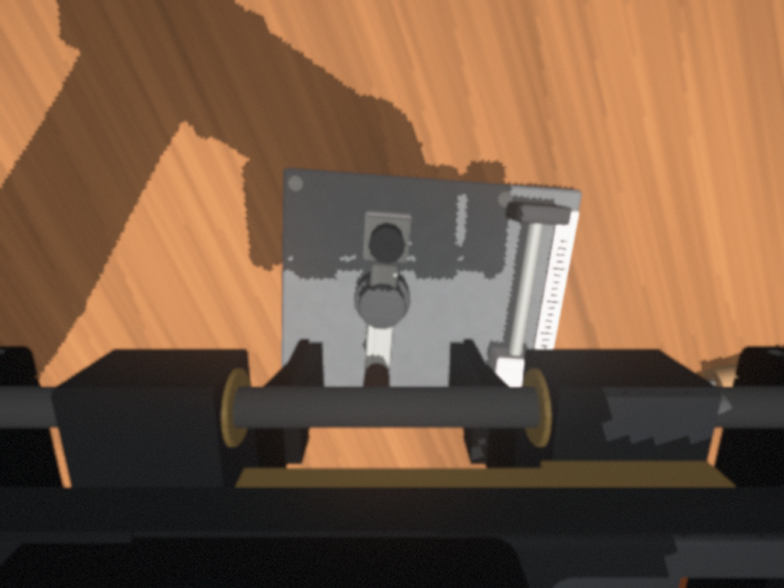

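The w8 view shows the pin head at (387,242) seated in the eye, with its top at about 74 mm as expected, and the robot is clear. Handing in.

```bash
python3 -c "
from station import r
print(r.finish_job())"
```

```text
the job is handed in; nothing more can be done
None
```

The job is handed in: the crank is wound anticlockwise to its hard stop with the carriage home, the lock pin stands through the eye fully seated in the socket, and the plane, mug and screwdriver were not approached.

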